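# Zero the tally counter beside the citrus press

### The arm

A 6-joint arm with a two-finger parallel gripper is mounted at the origin on the work surface. World frame = base frame: x ahead of the robot, y to its left, z up, the work surface at z = 0. Lengths are in m, angles in rad, forces in N, time in s.
With the tool pointing down it reaches from about 0.4 to 0.825 m from the base axis. Payload 7 kg.
Tool frame: the origin (TCP) lies midway between the tips of the shut fingers; the grasp point (between the pads) lies 19 mm behind it; z points along the fingers, x is the direction in which the jaws open and shut, and the axes are right-handed (so a half turn about z gives the same grasp; the last joint's range is limited). The gripper opens to 88 mm and grips with 3 to 60 N. Pads are 19 mm wide; open, the fingers measure 130 mm over their backs; the gripper's body (78 mm by 193 mm) begins 47 mm behind the grasp point.
Start: joints at [0.288, 0.359, 0.012, 0, -1.224, -0.288], TCP at [0.675, -0, 0.227] pointing down, gripper open.
Joint ranges: [-3.07, 3.07], [-1.43, 2.12], [-1.02, 1.25], [-3.03, 1.67], [-3.05, -0], [-3.03, 3.03]. Speed limits (rad/s): [2.39, 2.39, 3.01, 3.14, 3.14, 3.14].

### API

Orientations are given as [roll, pitch, yaw] about the fixed x, y, z axes, in that order (R = Rz(yaw) Ry(pitch) Rx(roll)).
In Python, from station import arm, grab_frame, camera_params gives the robot as it stands.
- The arm moves only by the shell command python3 -m handwheel 'ROWS' [FORCE]. ROWS is JSON, a list that holds one entry, the list of rows, each a list of 5 numbers: the finger opening in m, from 0 to 0.0876, then the shift along the tool's x, y, z in m, then the turn about the tool's z in degrees. A call has 1 to 20 rows; each row is the pose to reach, as a shift and turn from the pose measured when the call began, along the tool's axes at that moment; what a row does not reach only later rows make up. A row lasts 1/12 s, in which the tool goes at most 41.7 mm and 7.16 degrees, less where a joint would pass 70% of its speed; a pose out of reach is approached as far as the arm can. A call with a gripper value outside its range is refused whole. The fingers move at their own pace and stop on an object; FORCE is the grip in N (left out, the last holds). Time passes only in rows, so rows that repeat a pose let the fingers close. It gives the time, the measured TCP pose, the force and the opening at its end, in the units of the state.
- arm.get_state(): the state, without advancing time (a new reading comes with each control period).
- grab_frame(name): name is "scene" or "side" or "wrist"; returns the picture (420x560x3 uint8, blue, green, red); there is no depth.
- camera_params(name): a dict with "intrinsics" (3x3 intrinsics, pixels), "R" (3x3) and "t" (3): a world point X has camera coordinates R X + t; the wrist camera has in their place "tool_from_camera" (4x4, takes a point from camera to tool coordinates, whose origin is the TCP and whose axes are the tool frame's). Camera axes: x right, y down, z forward; pixel columns grow to the right and rows downward; lengths in m; the calibration is good to about 2 mm. A picture is of the moment at which its call begins: read the wrist's pose just before it. camera_params takes no time and is no camera call.
- arm.job_done(): hands the job in, once; it reports no verdict.
The state is a dict: "t": time; "q": joint angles; "qd": joint speeds; "joint_efforts": joint torques, N m; "eef_pos": TCP position; "ee_rot": TCP orientation; "force": force on the tool from outside, world axes, zero at the start; "moment": the same for the moment, N m; "width": finger opening in m.
Only numpy, scipy, OpenCV 4.12 (cv2) and the standard library are available. Lean on these libraries where they do the work, as an engineer would, in place of code of your own. Each camera call takes 0.05 s, during which the arm holds its last target.

### The job

A new jug of juice is about to be pressed, so set the tally counter back to its start: with light flicks of a fingertip against the pegs on its wheel, advance the wheel clockwise (seen from above), click by click, until the long blade rests in the click where it points straight at the fixed pointer, and do not run it past. Leave the counter standing where it is (do not lift it or shove it about) and leave the other things on the counter top alone; finish clear of everything.

Things in the scene. Friction and masses are not known exactly. Their poses are not given: they have to be found in the camera images.
- wheel (a joint): Turn of the wheel, rad, growing clockwise seen from above; 0 = long blade points at the fixed pointer. A sprung detent rests it at multiples of 1.047 (6 clicks a turn); it starts 2 to 4 clicks short (-2.09 to -4.19; rarely poised half-way between two). A pushed peg resists with up to 4 N for half a click, then snaps on to the next click and stops, without coasting. It can be pushed back; -6.28 is not 0.
- counter: Tally counter: loose white plastic block, 215 mm (x) by 170 mm (y), top face 30 mm above the surface, about 1.8 kg, on rubber feet, with a steel wheel on top. Origin on the underside, below the wheel's upright axis; the block runs from 90 mm behind (-x) to 125 mm ahead (+x) of it. Its +x axis points from the wheel's axis to the fixed pointer.
- wheel_center (a point): On the wheel's axis, at the disc's top face, 40 mm above the surface. Disc 136 mm across, low hub (26 mm across, 46 mm high). Around it every 60 degrees: 5 upright round pegs, 8 mm thick, on a circle of 56 mm radius, rising to 58 mm above the surface, and one long blade. In every click they stand at multiples of 60 degrees from the counter's +x axis.
- pointer_tip (a point): Tip of the fixed pointer, 87 mm from the wheel's axis, at its upper edge, 52 mm above the surface. The pointer is a dark steel bar on the block, 12 mm wide, from 87 to 121 mm from the axis.
- blade_tip (a point): Outer end of the long blade at its top edge, 82 mm from the axis, 58 mm above the surface. The blade takes the place of the sixth peg: a radial dark steel bar 10 mm thick, from 40 to 82 mm from the axis, as high as the pegs.
- squeezer: Bystander: folded aluminium hand squeezer beside the counter, about 205 mm long, 76 mm wide, 42 mm high; origin under its cup, handles towards its -x. (Not listed, both fixed: an electric citrus press, 200 mm high, at the far left, over 150 mm from the counter, and an orange saucer at the far edge.)
- jug: Bystander: short glass jug, 104 mm across, 110 mm high, handle at its +y; origin under its centre.
- spatula: Bystander: yellow silicone spatula lying flat beside the counter, 212 mm long, 48 mm wide, 10 mm high; origin under its middle, handle towards -x.
- tumbler: Bystander: drinking glass, 72 mm across, 100 mm high; origin under its centre.
- lemon: Bystander: half lemon, cut face down, 68 mm across, 37 mm high, just beyond the pointer; origin under its centre.

How it is judged:
By the outcome, as a careful person would: the job done as asked, in the order asked, and still so for the second after the job is handed in, with the robot touching nothing.
It also fails if it takes over 62 s, if anything falls off the work surface, if the arm or the gripper's body presses on something with over 40 N, if the wrist force passes 120 N, or if a joint passes its speed limit or range.

## Working session

There is one attempt and no reset: what is moved stays moved. The work goes in short steps, Python scripts to look and compute and a shell command to move; the robot and the scene stay as the last step left them, time stands still between calls to the robot, and variables do not carry over. Pictures are saved under pics/ and viewed, and the job is handed in when it is done.

```bash
mkdir -p pics; ls; python3 - <<'E'
from station import arm, grab_frame, camera_params
import cv2
s=arm.get_state(); print(s)
for n in ["scene","side","wrist"]:
    cv2.imwrite(f"pics/{n}0.png",grab_frame(n))
    p=camera_params(n); print(n,p)
E
```

```text
pics
{'t': 0.0, 'q': array([ 2.88092357e-01,  3.59399991e-01,  1.10506118e-02, -3.46129311e-04,
       -1.22408180e+00, -2.88128380e-01]), 'qd': array([-0.00045737, -0.00152539,  0.00048569,  0.00161992, -0.00026564,
       -0.00241781]), 'joint_efforts': array([-8.00930356e-04, -5.82726967e+01,  2.93058443e+01,  6.99745238e+00,
        6.93249181e-03, -2.06530804e-04]), 'eef_pos': array([ 6.74512339e-01, -3.33439341e-05,  2.25611339e-01]), 'ee_rot': array([-3.14144002e+00, -1.65992428e-03,  3.14143862e+00]), 'force': array([ 0.27272459,  0.10515941, -0.01648051]), 'moment': array([-0.02605304, -0.00264792,  0.00433468]), 'width': 0.08774636256932586}
scene {'intrinsics': array([[465.76506986,   0.        , 273.04649822],
       [  0.        , 465.76506986, 209.03207995],
       [  0.        ,   0.        ,   1.        ]]), 'R': array([[-0.48079621,  0.87671295,  0.01447074],
       [ 0.56495733,  0.32236377, -0.7595425 ],
       [-0.67056559, -0.3570098 , -0.65029669]]), 't': array([ 0.35237178, -0.23053083,  1.69360313])}
side {'intrinsics': array([[385.08188197,   0.        , 279.
[... 153 characters left out ...]
  0.00171103],
       [-0.05296611,  0.52746234, -0.84792575],
       [ 0.08150801, -0.84400086, -0.53011225]]), 't': array([0.56418733, 0.10867192, 0.7413295 ])}
wrist {'intrinsics': array([[304.27785611,   0.        , 281.00426526],
       [  0.        , 304.27785611, 205.5550417 ],
       [  0.        ,   0.        ,   1.        ]]), 'tool_from_camera': array([[ 9.99998698e-01,  6.66904267e-04,  1.46960620e-03,
         7.71752870e-04],
       [-1.07586087e-03,  9.54239541e-01,  2.99041370e-01,
        -8.17687310e-02],
       [-1.20292438e-03, -2.99042561e-01,  9.54239016e-01,
        -1.58544926e-01],
       [ 0.00000000e+00,  0.00000000e+00,  0.00000000e+00,
         1.00000000e+00]])}
```

View pics/scene0.png

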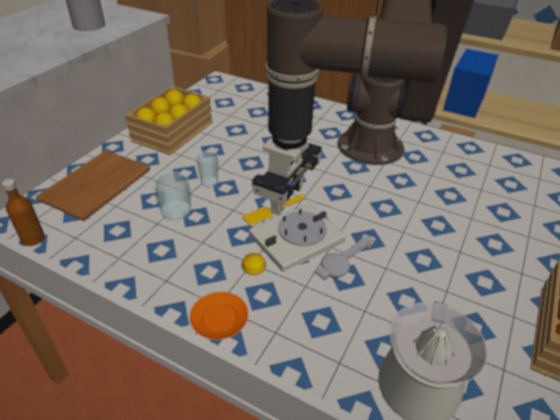

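View pics/side0.png

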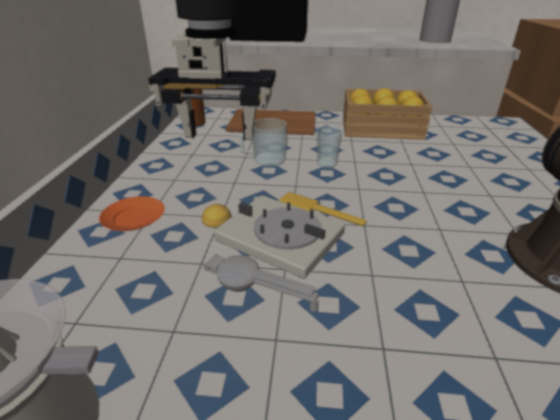

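View pics/wrist0.png

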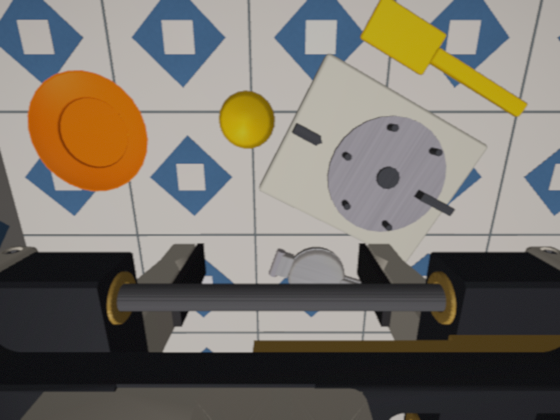

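The wrist view shows the pointer at about (307,133), the wheel hub at (388,177), the blade at (434,203), pointing away from the pointer, and 5 pegs. The blade looks 3 clicks short, so I'll measure it.

```bash
cat > h.py <<'E'
from station import arm, grab_frame, camera_params
import numpy as np, cv2
from scipy.spatial.transform import Rotation as Ro
def ray_w(px,st,z):
    p=camera_params("wrist");K=p["intrinsics"];T=p["tool_from_camera"]
    R=Ro.from_euler("xyz",st["ee_rot"]).as_matrix()
    d=R@T[:3,:3]@np.linalg.inv(K)@[px[0],px[1],1]; o=np.array(st["eef_pos"])+R@T[:3,3]
    return o+d*(z-o[2])/d[2]
def ray_f(n,px,z):
    p=camera_params(n);R=p["R"];o=-R.T@p["t"];d=R.T@np.linalg.inv(p["intrinsics"])@[px[0],px[1],1]
    return o+d*(z-o[2])/d[2]
def proj_f(n,X):
    p=camera_params(n);c=p["intrinsics"]@(p["R"]@X+p["t"]);return c[:2]/c[2]
def proj_w(X,st):
    p=camera_params("wrist");T=p["tool_from_camera"];R=Ro.from_euler("xyz",st["ee_rot"]).as_matrix()
    x=R.T@(np.array(X)-st["eef_pos"]);c=p["intrinsics"]@(T[:3,:3].T@(x-T[:3,3]));return c[:2]/c[2]
E
python3 - <<'E'
from h import *
st=arm.get_state()
im=cv2.imread("pics/wrist0.png")
dark=((im.max(2)<75)).astype(np.uint8); dark[245:]=0; dark[:,:250]=0
n,l,s,c=cv2.connectedComponentsWithStats(dark)
for i in range(1,n):
    if 10<s[i,4]<1500: print(s[i],c[i].round(1),ray_w(c[i],st,0.05).round(4))
cv2.imwrite("pics/w0crop.png",cv2.resize(im[0:290,230:560],None,fx=2.3,fy=2.0,interpolation=cv2.INTER_CUBIC))
# block corners
for px in [(330,55),(487,148),(261,187)]: print(px,ray_w(px,st,0.03).round(4))
E
```

```text
[293 124  27  20 254] [306.5 134.1] [ 0.6458 -0.0575  0.05  ]
[387 124  11   7  60] [391.9 127. ] [ 0.5549 -0.0649  0.05  ]
[429 148  13   7  64] [434.8 151.1] [ 0.5052 -0.0394  0.05  ]
[343 152   8   7  39] [346.1 155.3] [ 0.6019 -0.0347  0.05  ]
[377 167  21  21 343] [387.1 177.1] [ 0.5543 -0.0105  0.05  ]
[415 191  38  24 281] [433.3 202.1] [0.4981 0.0187 0.05  ]
[342 200   8   9  42] [345.3 204.1] [0.5992 0.0212 0.05  ]
[382 221   9   9  53] [386.2 224.7] [0.5494 0.0465 0.05  ]
(330, 55) [ 0.6214 -0.1376  0.03  ]
(487, 148) [ 0.4354 -0.0405  0.03  ]
(261, 187) [0.697  0.0059 0.03  ]
```

View pics/w0crop.png

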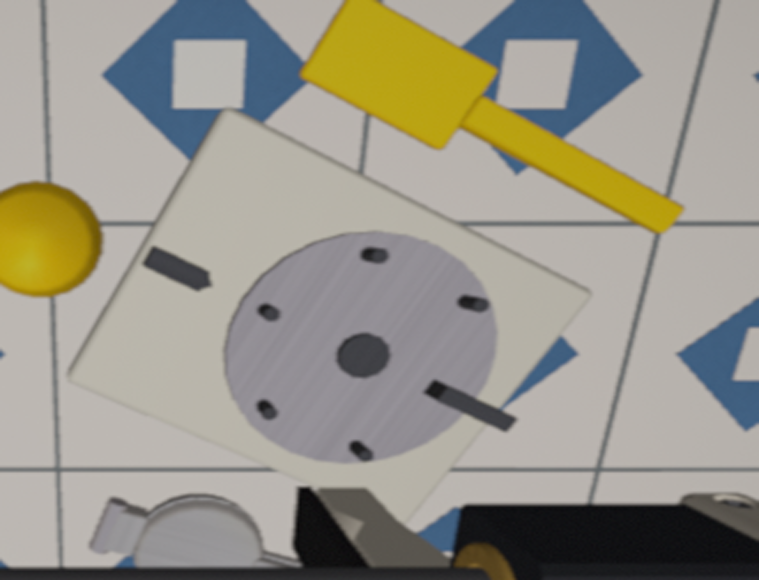

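```bash
python3 - <<'E'
from h import *
for n,px in [("jug base",(175,212)),("tumb base",(210,182))]: print(n,ray_f("scene",px,0).round(3))
print("side jug",ray_f("side",(270,160),0).round(3),"tumb",ray_f("side",(328,163),0).round(3))
c=np.array([.552,-.009,.046])
for n in("scene","side"): print(n,proj_f(n,c),ray_f(n,{"scene":(302,227),"side":(287,224)}[n],.046).round(4))
st=arm.get_state();print(ray_w((387.1,177.1),st,.046).round(4))
E
```

```text
jug base [ 0.644 -0.385  0.   ]
tumb base [ 0.469 -0.379  0.   ]
side jug [ 0.632 -0.389  0.   ] tumb [ 0.464 -0.386  0.   ]
scene [301.69010307 224.65110558] [ 0.5602 -0.004   0.046 ]
side [287.13761181 222.43581318] [ 0.5518 -0.0035  0.046 ]
[ 0.5529 -0.0096  0.046 ]
```

```bash
python3 -m handwheel '[[[0,0.06,-0.02,0,0],[0,0.12,-0.04,0,0],[0,0.178,-0.062,0,0],[0,0.178,-0.062,0.03,0],[0,0.178,-0.062,0.06,0],[0,0.178,-0.062,0.09,0],[0,0.178,-0.062,0.12,0],[0,0.178,-0.062,0.14,0],[0,0.178,-0.062,0.14,0],[0,0.178,-0.062,0.14,0],[0,0.178,-0.062,0.14,0]]]' 20; python3 - <<'E'
from h import *
for n in("side","wrist"):cv2.imwrite(f"pics/{n}1.png",grab_frame(n))
im=cv2.imread("pics/side1.png");cv2.imwrite("pics/side1c.png",cv2.resize(im[120:320,170:400],None,fx=3,fy=3,interpolation=cv2.INTER_CUBIC))
print(arm.get_state()["force"],arm.get_state()["width"])
E
```

```text
t: 1.07
eef_pos: [0.4975, -0.0619, 0.0873]
ee_rot: [-3.141, 0.0, -3.141]
force: [0.9, -0.2, 0.4]
width: 0.0195
[-0.16457364 -1.00928987 -0.20711592] 0.011851276482866104
```

View pics/side1c.png

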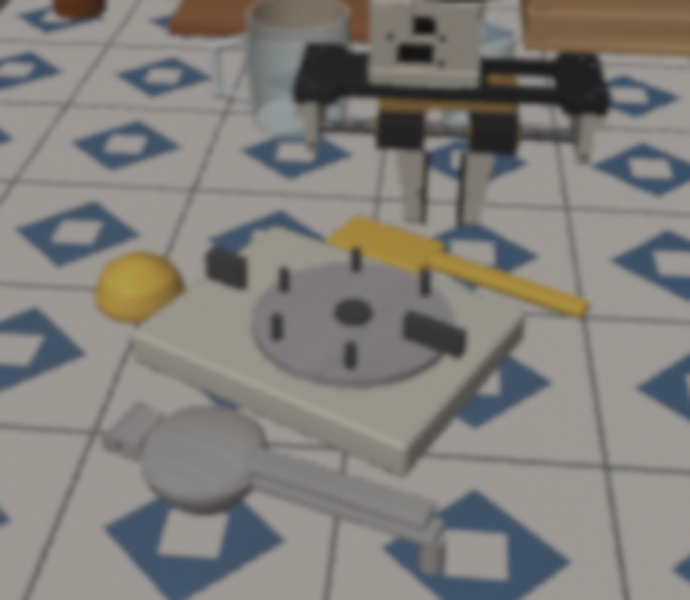

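View pics/wrist1.png

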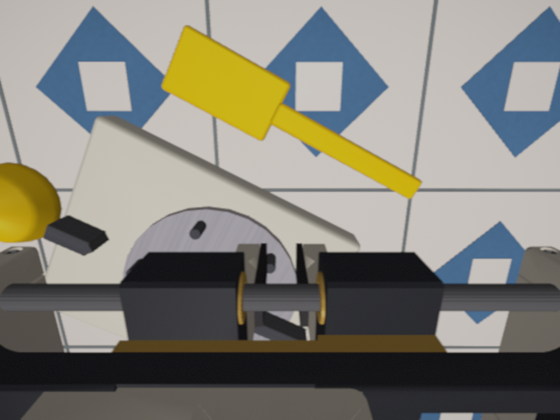

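The side view shows the closing fingertips behind the near-left peg (crop 425,280), above the gap, and nothing is in the way. I'll lower between the pegs, then push slowly.

```bash
python3 -m handwheel '[[[0,0,0,0.01,0],[0,0,0,0.02,0],[0,0,0,0.03,0],[0,0,0,0.035,0],[0,0,0,0.039,0],[0,0,0,0.039,0],[0,0,0,0.039,0]]]'; python3 - <<'E'
from h import *
im=grab_frame("side");cv2.imwrite("pics/side2c.png",cv2.resize(im[120:320,170:400],None,fx=3,fy=3,interpolation=cv2.INTER_CUBIC))
s=arm.get_state();print(s["force"],s["width"],s["eef_pos"])
E
```

```text
t: 1.75
eef_pos: [0.4977, -0.0618, 0.0483]
ee_rot: [-3.142, 0.0, -3.141]
force: [0.1, -0.5, -0.3]
width: 0.0005
[-0.12988162 -0.2348447   0.47083494] 0.00045549875889031624 [ 0.49788636 -0.06175967  0.0485808 ]
```

View pics/side2c.png

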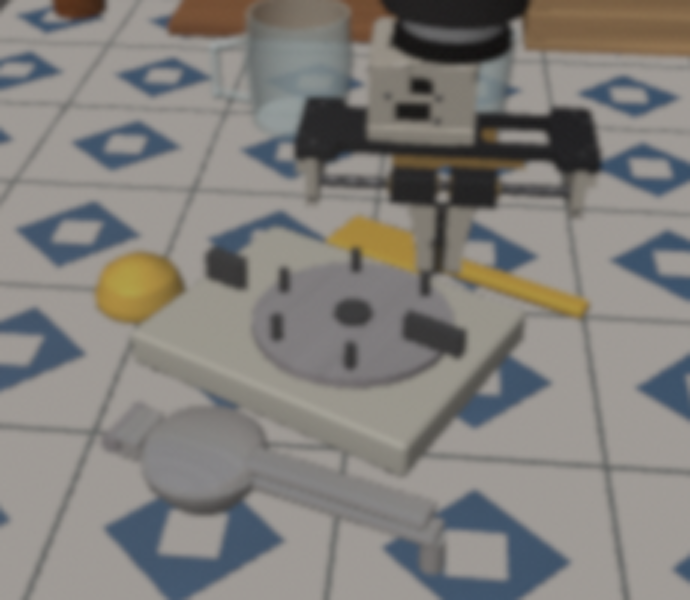

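The fingertips are right behind the peg (crop 425,283). Now the first push, in two parts.

```bash
python3 -m handwheel '[[[0,0,0.003,0,0],[0,0,0.006,0,0],[0,0,0.009,0,0],[0,0,0.012,0,0],[0,0,0.015,0,0],[0,0,0.018,0,0],[0,0,0.021,0,0],[0,0,0.024,0,0]]]'
python3 -m handwheel '[[[0,0,0.003,0,0],[0,0,0.006,0,0],[0,0,0.009,0,0],[0,0,0.012,0,0],[0,0,0.015,0,0],[0,0,0.017,0,0],[0,0,0.017,0,0]]]'; python3 - <<'E'
from h import *
im=grab_frame("side");cv2.imwrite("pics/side3c.png",cv2.resize(im[120:320,170:400],None,fx=3,fy=3,interpolation=cv2.INTER_CUBIC))
s=arm.get_state();print(s["force"],s["eef_pos"])
E
```

```text
t: 2.47
eef_pos: [0.498, -0.0375, 0.0486]
ee_rot: [3.142, 0.001, -3.141]
force: [-2.5, -3.3, -0.4]
width: 0.0004
t: 3.05
eef_pos: [0.499, -0.0195, 0.049]
ee_rot: [3.141, 0.003, -3.14]
force: [-0.4, -0.8, 0.3]
width: 0.0002
[ 0.11165831 -0.57198131 -0.37746507] [ 0.49880588 -0.01979816  0.04891884]
```

View pics/side3c.png

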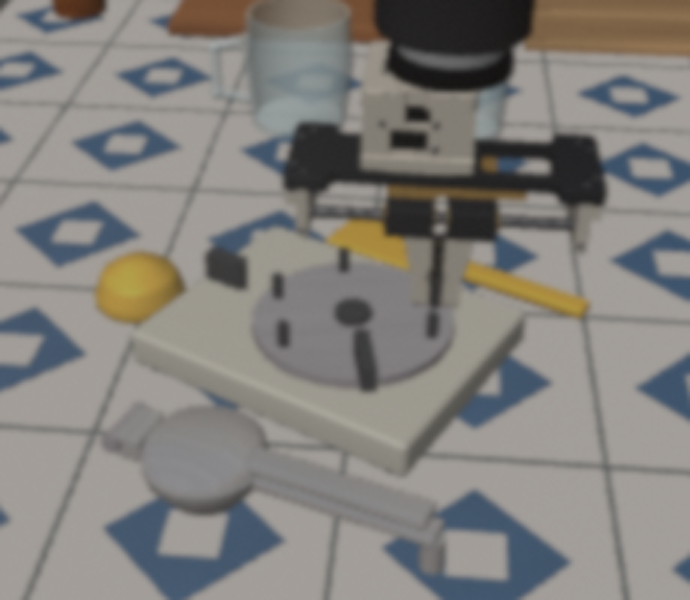

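The wheel has moved about 50° and looks a little short of the slot. I'll look again to see whether it is still settling.

```bash
python3 - <<'E'
from h import *
grab_frame("side");im=grab_frame("side");cv2.imwrite("pics/side4c.png",cv2.resize(im[120:320,170:400],None,fx=3,fy=3,interpolation=cv2.INTER_CUBIC))
s=arm.get_state();print(s["force"],s["eef_pos"])
im=grab_frame("scene");cv2.imwrite("pics/scene4c.png",cv2.resize(im[150:300,200:400],None,fx=4,fy=4,interpolation=cv2.INTER_CUBIC))
E
```

```text
[ 0.95012328 -0.03849508 -0.89700605] [ 0.49842423 -0.02015957  0.04878851]
```

View pics/side4c.png

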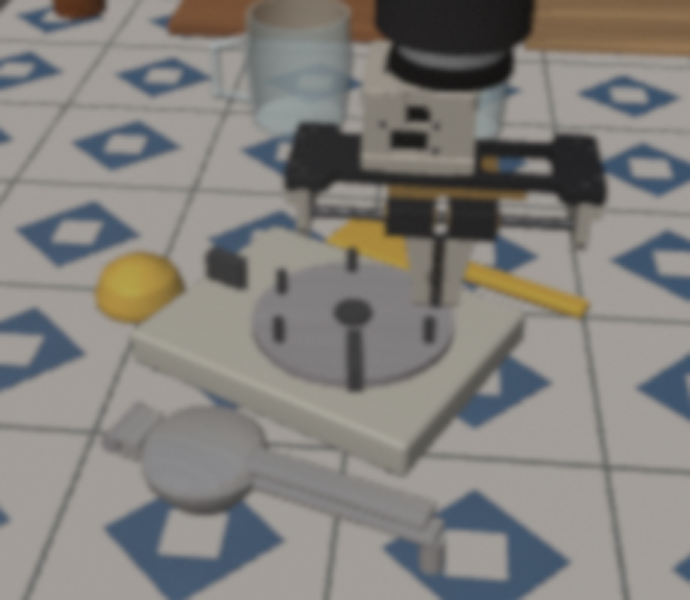

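View pics/scene4c.png

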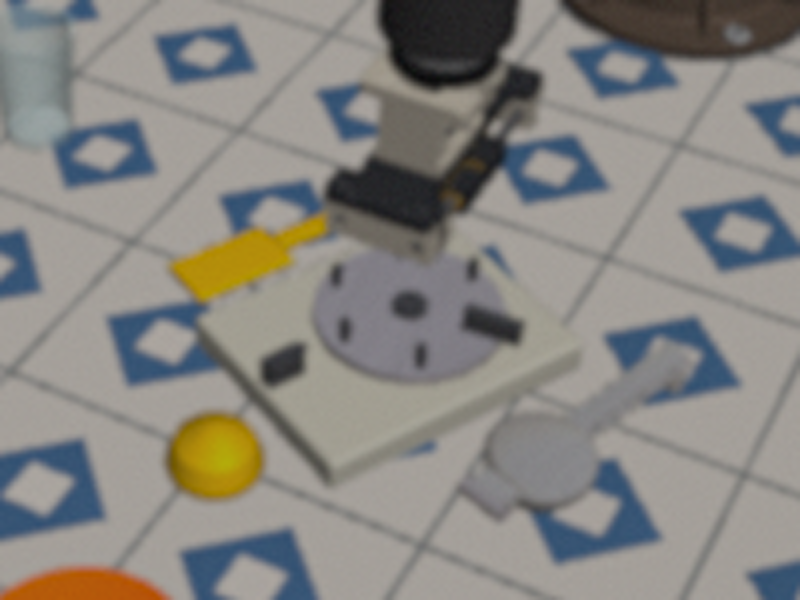

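The wheel is snapping on slowly: the blade moved on to crop (354,360), one click advanced. I'll lift, return behind the next peg, and check that it has settled.

```bash
python3 -m handwheel '[[[0,0,0,-0.015,0],[0,0,0,-0.03,0],[0,0,0,-0.035,0],[0,0,-0.015,-0.035,0],[0,0,-0.03,-0.035,0],[0,0,-0.042,-0.035,0],[0,0,-0.042,-0.035,0],[0,0,-0.042,-0.035,0]]]'; python3 - <<'E'
from h import *
im=grab_frame("side");cv2.imwrite("pics/side5c.png",cv2.resize(im[120:320,170:400],None,fx=3,fy=3,interpolation=cv2.INTER_CUBIC))
E
```

```text
t: 3.92
eef_pos: [0.4981, -0.0629, 0.0835]
ee_rot: [3.141, 0.002, 3.141]
force: [0.9, 0.6, 0.4]
width: 0.0005
```

View pics/side5c.png

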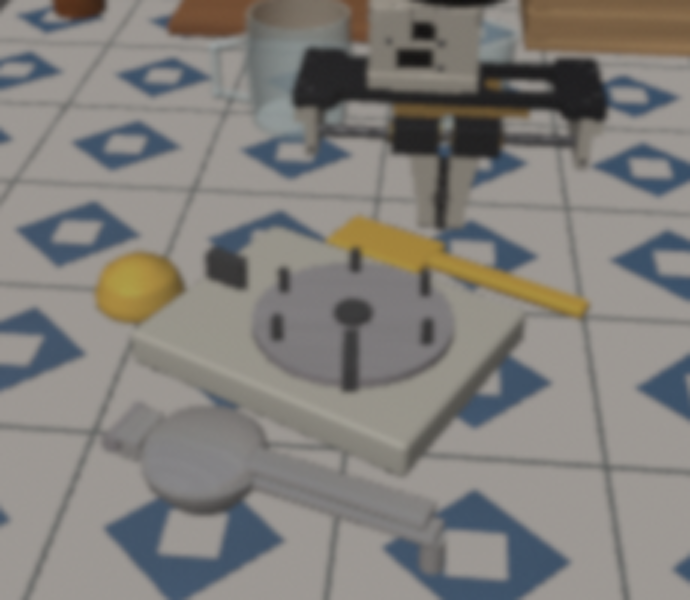

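The wheel has settled exactly into the slots, with the blade at crop (350,360) and pegs at (425,283) and (356,260) as before. The block hasn't moved. Same again for click 2.

```bash
python3 -m handwheel '[[[0,0,0,0.01,0],[0,0,0,0.02,0],[0,0,0,0.03,0],[0,0,0,0.035,0],[0,0,0,0.035,0],[0,0,0.003,0.035,0],[0,0,0.006,0.035,0],[0,0,0.009,0.035,0],[0,0,0.012,0.035,0],[0,0,0.015,0.035,0],[0,0,0.018,0.035,0],[0,0,0.021,0.035,0],[0,0,0.024,0.035,0]]]'
python3 -m handwheel '[[[0,0,0.003,0,0],[0,0,0.006,0,0],[0,0,0.009,0,0],[0,0,0.012,0,0],[0,0,0.015,0,0],[0,0,0.018,0,0],[0,0,0.018,0,0]]]'
python3 -m handwheel '[[[0,0,0,-0.015,0],[0,0,0,-0.03,0],[0,0,0,-0.035,0],[0,0,-0.015,-0.035,0],[0,0,-0.03,-0.035,0],[0,0,-0.042,-0.035,0],[0,0,-0.042,-0.035,0],[0,0,-0.042,-0.035,0]]]'; python3 - <<'E'
from h import *
im=grab_frame("side");cv2.imwrite("pics/side6c.png",cv2.resize(im[120:320,170:400],None,fx=3,fy=3,interpolation=cv2.INTER_CUBIC))
E
```

```text
t: 5.05
eef_pos: [0.4983, -0.0383, 0.0486]
ee_rot: [3.141, 0.002, 3.141]
force: [-1.6, -3.5, -0.7]
width: 0.0006
t: 5.63
eef_pos: [0.4994, -0.0192, 0.049]
ee_rot: [3.141, 0.004, -3.141]
force: [-1.0, 0.5, 0.3]
width: 0.0004
t: 6.3
eef_pos: [0.4996, -0.0614, 0.0839]
ee_rot: [3.14, 0.004, 3.141]
force: [-0.7, -0.7, 0.3]
width: 0.0003
```

View pics/side6c.png

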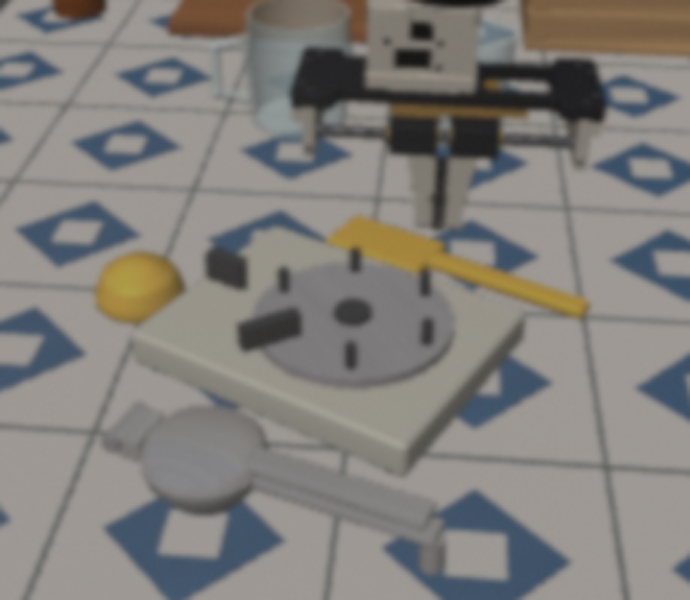

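Two clicks are done: the blade is at crop (270,328), one click short of the pointer at (226,268), and the block is still in place. Last click.

```bash
python3 -m handwheel '[[[0,0,0,0.01,0],[0,0,0,0.02,0],[0,0,0,0.03,0],[0,0,0,0.035,0],[0,0,0,0.035,0],[0,0,0.003,0.035,0],[0,0,0.006,0.035,0],[0,0,0.009,0.035,0],[0,0,0.012,0.035,0],[0,0,0.015,0.035,0],[0,0,0.018,0.035,0],[0,0,0.021,0.035,0],[0,0,0.024,0.035,0]]]'
python3 -m handwheel '[[[0,0,0.003,0,0],[0,0,0.006,0,0],[0,0,0.009,0,0],[0,0,0.012,0,0],[0,0,0.015,0,0],[0,0,0.017,0,0],[0,0,0.017,0,0]]]'
python3 -m handwheel '[[[0,0,0,-0.015,0],[0,0,0,-0.03,0],[0,0,0,-0.06,0],[0,0,0,-0.09,0],[0,0,0,-0.12,0],[0,-0.02,0,-0.15,0],[0,-0.06,0,-0.17,0],[0,-0.1,0,-0.18,0],[0,-0.14,0,-0.18,0],[0,-0.17,0,-0.18,0],[0,-0.17,0,-0.18,0],[0,-0.17,0,-0.18,0],[0,-0.17,0,-0.18,0]]]'; python3 - <<'E'
from h import *
im=grab_frame("side");cv2.imwrite("pics/side7c.png",cv2.resize(im[120:320,170:400],None,fx=3,fy=3,interpolation=cv2.INTER_CUBIC))
st=arm.get_state();im=grab_frame("wrist");cv2.imwrite("pics/wrist7.png",im)
dark=((im.max(2)<75)).astype(np.uint8); dark[245:]=0; dark[:,:250]=0
n,l,s,c=cv2.connectedComponentsWithStats(dark)
for i in range(1,n):
    if 10<s[i,4]<1500: print(s[i],c[i].round(1),ray_w(c[i],st,0.05).round(4))
E
```

```text
t: 7.43
eef_pos: [0.4991, -0.037, 0.0488]
ee_rot: [3.141, 0.003, 3.141]
force: [-3.1, -3.9, 1.3]
width: 0.0005
t: 8.02
eef_pos: [0.5001, -0.0191, 0.0492]
ee_rot: [3.14, 0.005, -3.141]
force: [0.2, 0.3, 0.2]
width: 0.0005
t: 9.1
eef_pos: [0.6691, -0.0193, 0.2294]
ee_rot: [3.14, 0.004, -3.142]
force: [-1.4, 0.8, 0.1]
width: 0.0005
[289 141  25  19  96] [300.3 149.5] [ 0.6472 -0.0594  0.05  ]
[380 142   8   6  34] [383.5 144.4] [ 0.5562 -0.0651  0.05  ]
[320 159  34  18  72] [334.8 166.4] [ 0.6082 -0.0408  0.05  ]
[422 164   9   7  47] [425.9 167.3] [ 0.5061 -0.0399  0.05  ]
[371 183  15  16  47] [375.7 187.9] [ 0.56   -0.0161  0.05  ]
[418 211  10   8  46] [421.9 214.4] [0.5028 0.0159 0.05  ]
[337 215   6   7  29] [339.4 217.6] [0.5994 0.0202 0.05  ]
[376 234   8   9  39] [379.6 238. ] [0.5495 0.0461 0.05  ]
```

View pics/side7c.png

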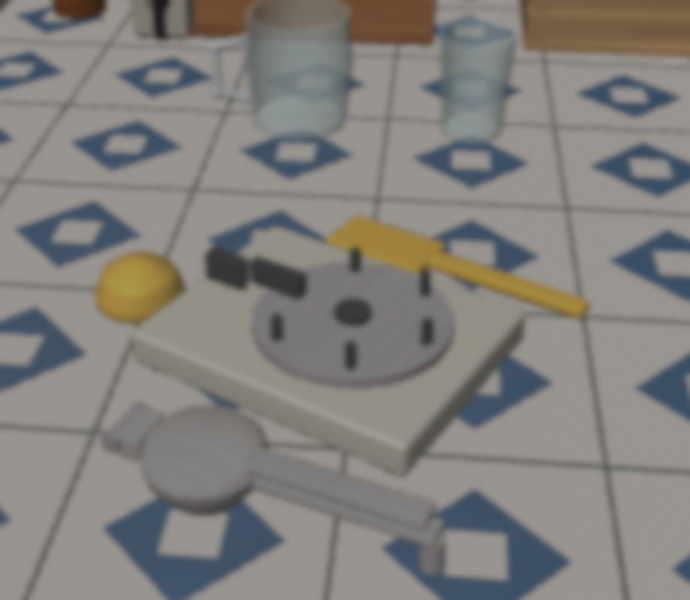

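View pics/wrist7.png

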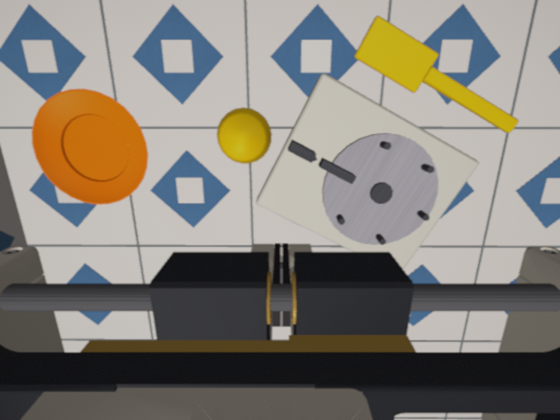

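In both views the blade (wrist 337,171) lines up with the pointer (301,151). The block and the bystanders are where they were, and the arm is high and clear.

```bash
python3 -c "
from station import arm
s=arm.get_state();print(s['t'],s['qd'].round(3),s['force'])
print(arm.job_done())"
```

```text
9.2 [ 0.002 -0.012 -0.003  0.001 -0.001  0.002] [-0.27128579  0.21585699  0.03148065]
the job is handed in; nothing more can be done
None
```

The tally counter is back at its start: the long blade rests in the click where it points straight at the fixed pointer, and it was not run past. It started 3 clicks short, and I advanced it with three light peg pushes using the closed fingertips, one click each. The wheel settled into its detent after each push.

- **Final pictures:** the side and wrist views both show blade and pointer in line, the block unmoved to within measurement noise (about 2 mm), and the other items undisturbed.
- **Forces and time:** readings during the pushes stayed at or below about 5 N. I handed the job in at 9.2 s with the arm still, about 0.23 m up and touching nothing.
- **Disagreements:**
  - The picture taken right after the first push showed the wheel about 10° short. It was still snapping on, and the next pictures showed it seated.
  - Before starting, rough readings of the wheel centre from the two fixed cameras differed from the wrist camera's by up to about 1 cm. I used the wrist camera's, and the pushes landed as planned.

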